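# Lock the whetstone into its bench holder

### The job

Two wooden holders are screwed to the bench, one with the whetstone in it and one with the leather strop block; each has a steel slide bolt set flush in the grey housing at its end. Lock the whetstone in: nudge the small ridge of its holder's bolt towards the stone until the bolt snaps across and stays fully home over the stone's wooden foot. Leave the stone where it lies and the strop holder's bolt unlocked.

Things in the scene. Friction and masses are not known exactly. Their poses are not given: they have to be found in the camera images.
- stone_ridge (a point): Top centre of the ridge on the whetstone holder's bolt, 42 mm above the bench; moves with the bolt. The ridge: steel bar 5 mm along x, 24 mm along y, standing 6 mm above the grey housing's flat top, in which the 29 mm wide bolt lies flush. x is level, towards the stone (locking way); z up. The top runs 27 mm behind the ridge; ahead a 3 mm high strap begins 37 mm off.
- stone_bolt (a joint): Travel (m) of the whetstone holder's bolt along +x of stone_ridge: 0 = unlocked (start), 0.014 = fully home over the stone's foot. An over-centre detent holds it at either end: about 4 N starts it, the push needed falls to nearly nothing by mid-travel (0.007), and past that it snaps home by itself and stays.
- strop_bolt (a joint): The same for the other holder (290 x 76 mm, ridge top 36 mm above the bench), which carries the flat strop block; starts at 0 and must stay. Both holders are fixed, housing towards the robot, turned up to 26 degrees; one stands about 0.2 m left of the middle and the other 0.2 m right, either way round.
- whetstone: Brown oil stone 50 x 165 mm on a wooden foot 66 x 190 x 24 mm, 43 mm high in all, loose on the 5 mm floor of its 290 x 90 mm wooden holder. Origin: centre of its underside; its y axis is lengthwise and points away from the ridge's x, to the latch housing. The foot's end lies 52 mm ahead of the ridge while unlocked.

How it is judged:
By the outcome, as a careful person would: the job done as asked, in the order asked, and still so for the second after the job is handed in, with the robot touching nothing.
It also fails if it takes over 26 s, if anything falls off the work surface, if the arm or the gripper's body presses on something with over 40 N, if the wrist force passes 120 N, or if a joint passes its speed limit or range.

### The arm

A 6-joint arm with a two-finger parallel gripper is mounted at the origin on a cart in front of the work surface, level with it; the furniture and walls round the work are solid. World frame = base frame: x ahead of the robot, y to its left, z up, the work surface at z = 0. Lengths are in m, angles in rad, forces in N, time in s.
With the tool pointing down it reaches from about 0.375 to 0.9 m from the base axis. Payload 3.1 kg.
Tool frame: the origin (TCP) lies midway between the tips of the shut fingers; the grasp point (between the pads) lies 19 mm behind it; z points along the fingers, y is the line along which they close (so a half turn about z gives the same grasp; the last joint's range is limited). The gripper opens to 85 mm and grips with 20 to 120 N. Pads are 22 mm wide; open, the fingers measure 114 mm over their backs; the gripper's body (76 mm by 85 mm) begins 54 mm behind the grasp point. The pads swing forward as they close: fully open they stand 13 mm farther back than shut.
Start: joints at [-1.423, 0.527, 1.433, -0, 1.181, -0.178], TCP at [0.201, -0.592, 0.231] pointing down, gripper open.
Joint ranges: [-3.08, 3.08], [-0.75, 2.2], [0.22, 2.44], [-1.43, 4.57], [0, 2.65], [-2.85, 2.85]. Speed limits (rad/s): [2.79, 2.79, 3.14, 3.14, 3.14, 3.14].

### API

Orientations are given as a unit quaternion [x, y, z, w].
In Python, from station import manip gives the robot as it stands.
- The arm moves only by the tool step_arm, never from a script. Its argument "targets" is text: rows parted by semicolons, each of 4 numbers parted by spaces: the shift along the tool's x, y, z in mm, then the turn about the tool's z in degrees. A call has 1 to 12 rows; each row is the pose to reach, as a shift and turn from the pose commanded when the call began, along the tool's axes at that moment; what a row does not reach only later rows make up. A row lasts 1/10 s, in which the tool goes at most 50 mm and 8.59 degrees, less where a joint would pass 70% of its speed; a pose out of reach is approached as far as the arm can. A call with a gripper value outside its range is refused whole. "gripper" is the closure, from 0 (fully open) to 1 (shut), set as the call begins (left out, the last holds). The fingers move at their own pace and stop on an object; "squeeze" is the grip in N (left out, the last holds). Time passes only in rows, so rows that repeat a pose let the fingers close. It gives the time, the measured TCP pose, the force, the opening and the grip force at its end, in the units of the state.
- manip.sense(): the state, without advancing time (a new reading comes with each control period).
- manip.snapshot(name): name is "scene" or "top" or "wrist"; returns the picture (384x512x3 uint8, red, green, blue); there is no depth.
- manip.get_calibration(name): a dict with "fov_y" (degrees; the focal length in pixels is half the picture's height over the tangent of half this angle, whatever the lens; pixels are square), "cx", "cy" (the principal point, pixels), "extrinsics" (4x4, takes a point from camera to world coordinates); the wrist camera has in their place "tool_from_camera" (4x4, takes a point from camera to tool coordinates, whose origin is the TCP and whose axes are the flange's). Camera axes: x right, y down, z forward; pixel columns grow to the right and rows downward; lengths in m; the calibration is good to about 2 mm. The wrist camera is an equidistant fisheye: a pixel r from the principal point sees the ray r / f radians off the axis. A picture is of the moment at which its call begins: read the wrist's pose just before it. get_calibration takes no time and is no camera call.
- manip.sign_off(): hands the job in; it is judged then, once.
Trained networks look in the newest picture that a camera, given by its name, has taken for a name from the list of things; names that differ only in an ending like _2 or _b are one class to them, and where a whole thing is asked for, a point or a joint stands for the part that bears it (a point fixed in the world has none). Each returns a list of dicts, best first, with "p" (0 to 1); they miss things now and then, are a little off and sometimes report something else, mostly with a low value. They report only what shows in the picture. A call takes as long as a camera call.
- manip.recognise(camera, query): "position" ([column, row] in pixels, amid what is visible of it).
- manip.masks_of(camera, query): "pixels" (384x512 bool, what is visible of it) and "position" ([column, row] in pixels, amid what is visible of it).
- manip.mark_of(camera, query): "position" ([column, row] in pixels: a listed point, or the origin of a listed thing).
The state is a dict: "t": time; "q": joint angles; "qd": joint speeds; "tau": joint torques, N m; "tcp_pos": TCP position; "tool_rot": TCP orientation; "force": force on the tool from outside, world axes, zero at the start; "ft_torque": the same for the moment, N m; "finger_gap": opening from 0.0 (shut) to 1.0 (fully open); "gripper_force": force on a finger pad.
Only numpy, scipy, OpenCV 4.12 (cv2) and the standard library are available. Lean on these libraries where they do the work, as an engineer would, in place of code of your own. Each camera call takes 0.05 s, during which the arm holds its last target. There are 200 camera calls.

## Working session

There is one attempt and no reset: what is moved stays moved. The work goes in short steps, Python scripts to look and compute and a tool call to move; the robot and the scene stay as the last step left them, time stands still between calls to the robot, and variables do not carry over. Pictures are saved under pics/ and viewed, at most 10 in all, crops included, and the job is handed in when it is done.

Besides the shell and the picture viewer there is one more tool, called after "Call:" as name(argument=value, ...) on one line, values as JSON. step_arm: Moves the arm, as the interface text tells. Its arguments: {"type":"object","properties":{"targets":{"type":"string"},"gripper":{"type":"number"},"squeeze":{"type":"number"}},"required":["targets"]}

```bash
mkdir -p pics; cat > h.py <<'E'
import numpy as np, cv2
from station import manip
from scipy.spatial.transform import Rotation as R
def ray(cam,px):
    c=manip.get_calibration(cam); f=192/np.tan(np.radians(c['fov_y'])/2)
    u=np.array([px[0]-c['cx'],px[1]-c['cy']])
    if cam=='wrist':
        s=manip.sense(); r=np.hypot(*u); th=r/f
        d=np.array([*(u/r*np.sin(th)),np.cos(th)])
        T=np.eye(4);T[:3,:3]=R.from_quat(s['tool_rot']).as_matrix();T[:3,3]=s['tcp_pos'];T=T@np.array(c['tool_from_camera'])
    else:
        d=np.array([u[0]/f,u[1]/f,1]);T=np.array(c['extrinsics'])
    return T[:3,3],T[:3,:3]@d
def at(cam,px,z):
    o,d=ray(cam,px); return o+d*(z-o[2])/d[2]
def save(cam,n):
    cv2.imwrite('pics/'+n,manip.snapshot(cam)[:,:,::-1])
E
python3 - <<'E'
from h import *
for c in('top','scene'):
    save(c,c+'1.png')
    for n,z in(('stone_ridge',.042),('strop_bolt',.03),('whetstone',.005)):
        for r in manip.mark_of(c,n)[:2] if n!='strop_bolt' else manip.recognise(c,n)[:2]: print(c,n,r['position'],round(r['p'],2),at(c,r['position'],z).round(4))
s=manip.sense();print(s['t'],s['tcp_pos'],s['tool_rot'])
E
```

```text
top stone_ridge [182.3, 198.0] 0.65 [0.5492 0.157  0.042 ]
top strop_bolt [335.1, 217.0] 0.54 [ 0.5041 -0.2148  0.03  ]
top whetstone [185.2, 142.3] 0.56 [0.6974 0.1603 0.005 ]
scene stone_ridge [222.3, 220.3] 0.49 [0.5438 0.1525 0.042 ]
scene strop_bolt [323.0, 161.5] 0.67 [ 0.5014 -0.2116  0.03  ]
scene whetstone [173.6, 205.7] 0.74 [0.7061 0.163  0.005 ]
0.4 [ 0.20064199 -0.59180178  0.23115821] [ 9.86679228e-01  1.62677811e-01  1.29091318e-05 -1.72126361e-04]
```

View pics/top1.png

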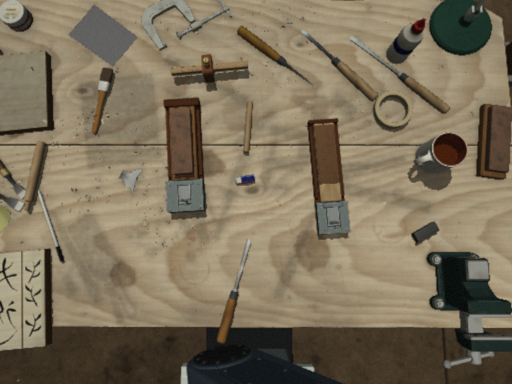

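View pics/scene1.png

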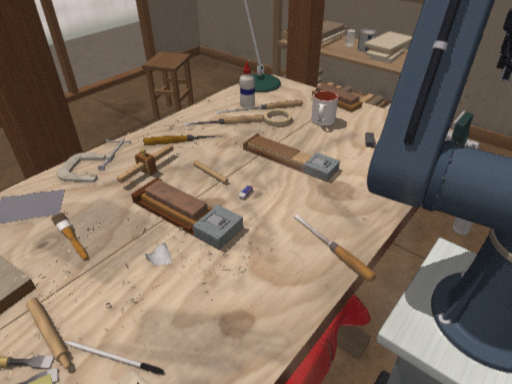

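The whetstone is in the left holder (housing about 186,196 in top, stone above it). The strop is in the right one (332,217). I'll hover near the left housing with the gripper shut.

Call:
step_arm(targets="330 -195 0 16; 330 -195 0 16; 330 -195 0 16; 330 -195 0 16; 330 -195 0 16; 330 -195 0 16; 330 -195 0 16; 524 -611 30 16; 524 -611 30 16; 524 -611 30 16; 524 -611 30 16; 524 -611 30 16", gripper=1)

```text
t: 1.6
tcp_pos: [0.4659, -0.0779, 0.2161]
tool_rot: [1.0, 0.024, 0.0, 0.0]
force: [1.1, 0.7, 0.4]
finger_gap: -0.004
gripper_force: 0.0
```

```bash
python3 -c "
from h import *
s=manip.sense();print(s['t'],s['tcp_pos'],s['q'])
T=R.from_quat(s['tool_rot']).as_matrix();print(T.T@(np.array([.5,.155,.2])-s['tcp_pos']),np.degrees(np.arctan2(T[1,0],T[0,0])))"
```

```text
1.6 [ 0.46594369 -0.07789504  0.21614788] [-4.02889880e-01  3.45473443e-01  1.82250451e+00  1.15702032e-04
  9.72570580e-01  1.12072739e+00]
[ 0.04497123 -0.23103861  0.016107  ] 2.699440560811761
```

Call:
step_arm(targets="35 -205 16 0; 35 -205 16 0; 35 -205 16 0; 35 -205 16 0; 35 -205 16 0; 35 -205 16 0; 35 -205 16 0; 35 -205 16 0")

```text
t: 2.4
tcp_pos: [0.491, 0.1251, 0.2001]
tool_rot: [1.0, 0.023, -0.0, 0.0]
force: [0.2, -0.6, 1.2]
finger_gap: -0.002
gripper_force: 0.0
```

```bash
python3 - <<'E'
from h import *
s=manip.sense();print(s['t'],s['tcp_pos'],s['q'],s['qd'])
save('wrist','w1.png')
for n,z in(('stone_ridge',.042),('whetstone',.005)):
    for r in manip.mark_of('wrist',n)[:2]: print(n,r['position'],round(r['p'],2),at('wrist',r['position'],z).round(4))
T=R.from_quat(s['tool_rot']).as_matrix();print(np.degrees(np.arctan2(T[1,0],T[0,0])))
E
```

```text
2.4 [0.4910106  0.12510459 0.20005785] [ 2.88810107e-02  4.13478474e-01  1.75944306e+00 -5.17286888e-04
  9.68757832e-01  1.55460711e+00] [-8.97024599e-03 -1.14653210e-03  9.38544499e-05  3.39287140e-03
  1.79578330e-04  2.90323290e-03]
stone_ridge [227.4, 125.6] 0.64 [0.5456 0.1551 0.042 ]
2.5991186844004557
```

View pics/w1.png

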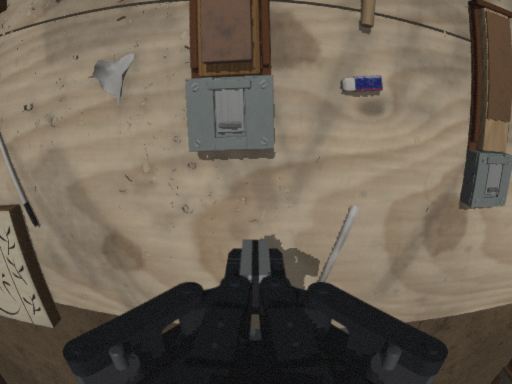

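```bash
python3 - <<'E'
from h import *
for p,z in(((190,151),.036),((274,149),.036),((186,78),.036),((272,75),.036),((190,76),.03)): print(p,at('wrist',p,z).round(4))
i=cv2.imread('pics/w1.png')[60:165,175:290];cv2.imwrite('pics/c1.png',cv2.resize(i,None,fx=5,fy=5,interpolation=2))
E
```

```text
(190, 151) [0.5172 0.1949 0.036 ]
(274, 149) [0.5227 0.1066 0.036 ]
(186, 78) [0.5941 0.2003 0.036 ]
(272, 75) [0.5992 0.1128 0.036 ]
(190, 76) [0.5966 0.1975 0.03  ]
```

View pics/c1.png

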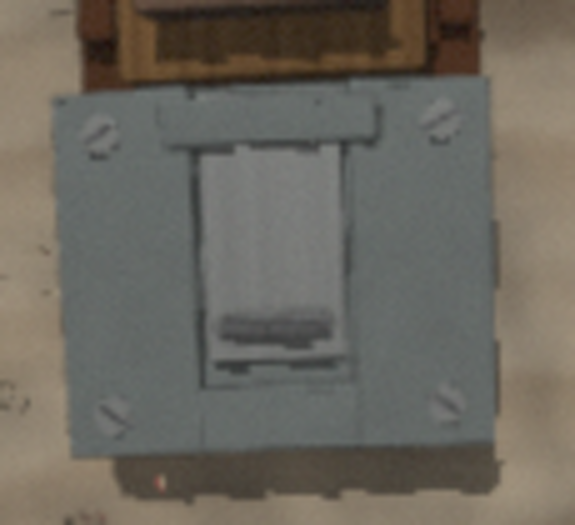

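Crop shows the ridge at about (275,325) in the crop (230,125 in w1), unlocked at the rear of its slot. It agrees with the 27 mm to the rear edge. Descend behind it.

Call:
step_arm(targets="32 -27 40 -1; 32 -27 80 -1; 32 -27 120 -1; 32 -27 145 -1; 32 -27 145 -1; 32 -27 145 -1; 32 -27 145 -1")

```text
t: 3.25
tcp_pos: [0.5231, 0.1549, 0.0565]
tool_rot: [0.999, 0.032, 0.002, -0.0]
force: [0.6, 0.1, -0.7]
finger_gap: -0.003
gripper_force: 0.0
```

```bash
python3 - <<'E'
from h import *
s=manip.sense();print(s['t'],s['tcp_pos'],s['force'])
save('wrist','w2.png')
for r in manip.mark_of('wrist','stone_ridge')[:2]: print(r['position'],round(r['p'],2),at('wrist',r['position'],.042).round(4))
i=cv2.imread('pics/w2.png')[100:320,150:360];cv2.imwrite('pics/c2.png',cv2.resize(i,None,fx=2.7,fy=2.7,interpolation=2))
T=R.from_quat(s['tool_rot']).as_matrix();print(np.degrees(np.arctan2(T[1,0],T[0,0])))
E
```

```text
3.25 [0.5230688  0.15487733 0.05654006] [ 0.60564735  0.13822563 -0.71046433]
[258.1, 208.4] 0.67 [0.5448 0.1546 0.042 ]
3.681746093550906
```

View pics/c2.png

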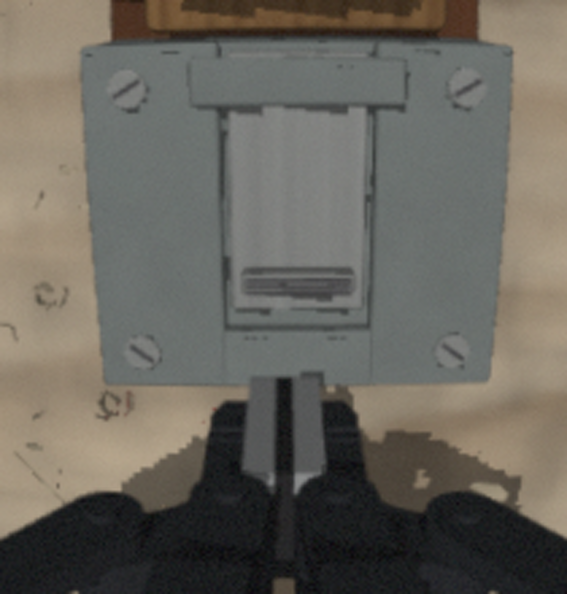

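Fingers are centred behind the ridge (crop 285,375 against ridge 297,283). Lower and advance gently.

Call:
step_arm(targets="0 0 10 0; 0 0 18 0; 0 0 18 0; 3 0 18 0; 6 0 18 0; 8 0 18 0; 9 0 18 0; 10 0 18 0; 11 0 18 0; 12 0 18 0; 12 0 18 0")

```text
t: 4.45
tcp_pos: [0.5325, 0.1559, 0.0369]
tool_rot: [0.999, 0.033, -0.001, 0.0]
force: [-2.8, -0.7, 1.6]
finger_gap: -0.004
gripper_force: 1.2
```

Contact, with light force. Push on slowly, 1 mm higher.

Call:
step_arm(targets="0 0 -1 0; 1 0 -1 0; 2 0 -1 0; 3 0 -1 0; 4 0 -1 0; 5 0 -1 0; 6 0 -1 0; 7 0 -1 0; 8 0 -1 0; 9 0 -1 0; 9 0 -1 0")

```text
t: 5.55
tcp_pos: [0.5431, 0.1566, 0.0381]
tool_rot: [0.999, 0.032, 0.0, -0.0]
force: [0.2, -0.2, -0.5]
finger_gap: 0.001
gripper_force: 0.0
```

```bash
python3 - <<'E'
from h import *
s=manip.sense();print(s['t'],s['tcp_pos'],s['force'])
save('wrist','w3.png')
for r in manip.mark_of('wrist','stone_ridge')[:2]: print(r['position'],round(r['p'],2),at('wrist',r['position'],.042).round(4))
i=cv2.imread('pics/w3.png')[100:320,150:360];cv2.imwrite('pics/c3.png',cv2.resize(i,None,fx=2.7,fy=2.7,interpolation=2))
E
```

```text
5.55 [0.54307652 0.15656388 0.03805111] [ 0.18732919 -0.2149843  -0.50874009]
[259.1, 230.5] 0.79 [0.5595 0.1554 0.042 ]
```

View pics/c3.png

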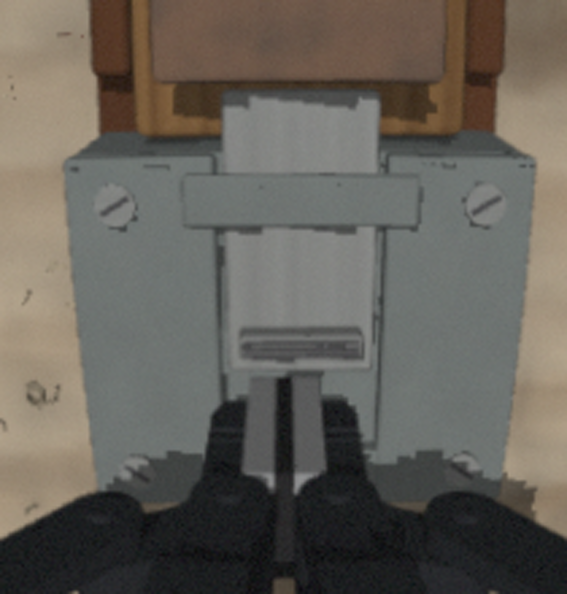

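The bolt has snapped out over the foot (crop 300,110). The ridge moved about 14 mm and is clear of the fingers. Retreat back and up.

Call:
step_arm(targets="-3 0 0 0; -3 0 -30 0; -3 0 -75 0; -3 0 -120 0; -3 0 -120 0; -3 0 -120 0; -3 0 -120 0")

```text
t: 6.35
tcp_pos: [0.5382, 0.1562, 0.1568]
tool_rot: [0.999, 0.032, -0.001, 0.0]
force: [-0.7, 0.1, -1.1]
finger_gap: -0.001
gripper_force: 0.0
```

```bash
python3 - <<'E'
from h import *
s=manip.sense();print(s['t'],s['tcp_pos'],s['force'])
save('wrist','w4.png')
for r in manip.mark_of('wrist','stone_ridge')[:2]: print(r['position'],round(r['p'],2),at('wrist',r['position'],.042).round(4))
E
```

```text
6.35 [0.53822005 0.15623657 0.15678874] [-0.65759995  0.05205017 -1.13359033]
[256.6, 167.8] 0.81 [0.5598 0.156  0.042 ]
```

View pics/w4.png

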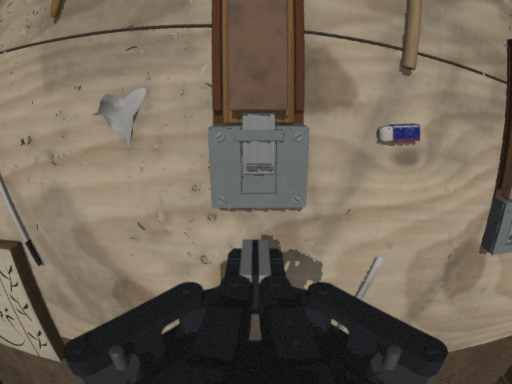

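The bolt (258,120) stays out over the stone's foot, with the ridge at (257,168) and the arm clear.

```bash
python3 -c "
from station import manip
print(manip.sign_off())"
```

```text
the job is handed in; nothing more can be done
None
```

The whetstone holder's bolt is snapped home over the stone's foot (its ridge moved about 14 mm and stayed there). I did not touch the stone or the strop holder's bolt, and the job is handed in at about 6.4 s.

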